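Snap the cover onto the door-opener control box

TASK

Close the garage-door opener's control box: pick up the loose white cover by its black grip, set it square over the grey box on the plywood board and press it straight down until the clip arms at both ends have snapped under the orange catches and the cover stays down by itself, holding the red tamper button in. Feel for the end of the travel and stop there: more than about 50 N on the box cracks it. Leave the tools round about where they lie.

Things in the scene. Friction and masses are not known exactly. Their poses are not given: they have to be found in the camera images.
- board: Thick plywood board, 200 x 130 x 38 mm (its x, y, z), fixed flat on the table. Origin: centre of its underside, z up. It carries the grey control box, which stands out of it by a different amount every time: the box's rim lies 30 to 60 mm above the board's top (68 to 98 mm above the table); this height is not reported. Box and board do not yield; the box cracks above 50 N from the cover.
- box_mid (a point): Centre of the grey control box in plan, on the board's top face (38 mm above the table); axes as the board's. The box is an open-topped housing, 110 mm along x and 64 mm along y, walls 3 mm, with a sprung orange catch on the outside of each end wall (-x and +x) and a red button in the middle.
- cover: Loose white cover, 70 to 120 g, 129 x 75 mm (its x, y); plate underside 23.2 mm and top 26.2 mm above its origin, which is the centre of the plane through the lower ends of the clip arms, on which it stands; z up. Fits either way round (half a turn). Skirts along both long sides reach down 20 mm, inner faces 68 mm apart: 2 mm clearance each side of the box.
- grip (a point): Middle of the black grip bar across the top of the cover, axes as the cover's: 20 mm thick along x, 56 mm along y, 10 mm high; 31.2 mm above the cover's origin, 5 mm above the plate's top.
- clip (a point): Hook of the clip arm at the cover's +x end (the other is its mirror at -x): rigid arm 28 mm wide, hook tip 56 mm from the centre. With the cover's x along the board's x, the hooks meet the catches' slopes when the cover's origin is about 10 mm below the rim; 8 to 12 N in all pushes them over; the plate stops hard on the rim, origin 23 mm below it. Let go, it rises about 1 mm.
- catch_a (a joint): Orange catch at the board's -x end, 30 mm wide, standing 5 mm out of the wall, slope from 10 to 17 mm below the rim, flat underneath 18 mm below the rim. 0 m = sprung out (free, or hook snapped under it), grows to 0.004 m while a hook pushes it in (spring 2 to 4 N).
- catch_b (a joint): The same catch at the board's +x end.
- tamper (a joint): Red sprung tamper button, 10 mm across, in the middle of the box, standing 7 mm above the rim: 0 m = out, grows as it is pushed down (1.2 to 2.6 N); 0.0055 to 0.007 m when the cover is home.
- tape_measure: Yellow tape measure, 68 x 102 x 36 mm, loose bystander; origin at the centre of its underside.
- driver_red: Red screwdriver, 219 mm long, loose bystander; origin under its middle.
- pliers: Red-handled pliers, 175 mm long, loose bystander; origin under their middle.

How it is judged:
By the outcome, as a careful person would: the job done as asked, in the order asked, and still so for the second after the job is handed in, with the robot touching nothing.
It also fails if it takes over 45 s, if anything falls off the work surface, if the arm or the gripper's body presses on something with over 40 N, if the wrist force passes 120 N, or if a joint passes its speed limit or range.

ROBOT

A 6-joint arm with a two-finger parallel gripper is mounted at the origin on a cart in front of the work surface, level with it; the furniture and walls round the work are solid. World frame = base frame: x ahead of the robot, y to its left, z up, the work surface at z = 0. Lengths are in m, angles in rad, forces in N, time in s.
With the tool pointing down it reaches from about 0.3 to 0.875 m from the base axis. Payload 6.4 kg.
Tool frame: the origin (TCP) lies midway between the tips of the shut fingers; the grasp point (between the pads) lies 19 mm behind it (ctrl.pinch_z is the distance from the TCP to the grasp point, in m); z points along the fingers, y is the line along which they close (so a half turn about z gives the same grasp; the last joint's range is limited). The gripper opens to 85 mm and grips with 20 to 120 N. Pads are 22 mm wide; open, the fingers measure 114 mm over their backs; the gripper's body (76 mm by 85 mm) begins 54 mm behind the grasp point. The pads swing forward as they close: fully open they stand 13 mm farther back than shut.
Start: joints at [1.059, 0.181, 1.607, -0, 1.354, -0.206], TCP at [0.173, 0.548, 0.231] pointing down, gripper open.
Joint ranges: [-2.99, 2.99], [-0.89, 2.07], [0.3, 2.58], [-1.14, 4.28], [0, 2.63], [-3.12, 3.12]. Speed limits (rad/s): [2.57, 2.57, 3.01, 3.14, 3.14, 3.14].

INTERFACE

Orientations are given as a unit quaternion [w, x, y, z].
In Python, from bench import ctrl gives the robot as it stands.
- The arm moves only by the tool apply_moves, never from a script. Its argument "moves" is a list of rows, each an object with "jaw": the opening, from 0 (shut) to 1 (fully open); "offset": the shift along the tool's x, y, z in mm, a list of three; "rot": the turn, a rotation vector about the tool's x, y, z in degrees, a list of three. In form: [{"jaw": jaw, "offset": [dx, dy, dz], "rot": [ax, ay, az]}, ...]. A call has exactly 5 rows; each row shifts and turns the commanded pose from where the row before left it, along the tool's axes as they then stand; what a row does not reach is not made up. A row lasts 1/8 s, in which the tool goes at most 62.5 mm and 10.7 degrees, less where a joint would pass 70% of its speed; a pose out of reach is approached as far as the arm can. A call is refused whole if a number of a shift passes 62.5 or a number of a turn 10.7, either way. A call with a gripper value outside its range is refused whole. The fingers move at their own pace and stop on an object; the grip force is fixed at half the most. Time passes only in rows, so rows that do not move let the fingers close, or fill a call up. It gives the time, the measured TCP pose, the force, the opening and the grip force at its end, in the units of the state.
- ctrl.get_obs(): the state, without advancing time (a new reading comes with each control period).
- ctrl.camera(name): name is "scene" or "top" or "wrist"; returns (picture, depth): 420x560x3 uint8, red, green, blue; 420x560 float32, m along the optical axis (not along the pixel's ray), 0 where there is no reading.
- ctrl.camera_params(name): a dict with "K" (3x3 intrinsics, pixels), "cam_to_world" (4x4, takes a point from camera to world coordinates); the wrist camera has in their place "mount" (4x4, takes a point from camera to tool coordinates, whose origin is the TCP and whose axes are the flange's). Camera axes: x right, y down, z forward; pixel columns grow to the right and rows downward; lengths in m; the calibration is good to about 2 mm. A picture is of the moment at which its call begins: read the wrist's pose just before it. camera_params takes no time and is no camera call.
- ctrl.hand_in(): hands the job in; it is judged then, once.
Trained networks look in the newest picture that a camera, given by its name, has taken for a name from the list of things; names that differ only in an ending like _2 or _b are one class to them, and where a whole thing is asked for, a point or a joint stands for the part that bears it (a point fixed in the world has none). Each returns a list of dicts, best first, with "score" (0 to 1); they miss things now and then, are a little off and sometimes report something else, mostly with a low value. They report only what shows in the picture. A call takes as long as a camera call.
- ctrl.outline_of(camera, target): "region" (420x560 bool, what is visible of it) and "position" ([column, row] in pixels, amid what is visible of it).
The state is a dict: "time_s": time; "q": joint angles; "dq": joint speeds; "joint_efforts": joint torques, N m; "eef_pos": TCP position; "eef_rot": TCP orientation; "wrist_force": force on the tool from outside, world axes, zero at the start; "torque": the same for the moment, N m; "opening": opening from 0.0 (shut) to 1.0 (fully open); "grasp_force": force on a finger pad.
Only numpy, scipy, OpenCV 4.12 (cv2) and the standard library are available. Lean on these libraries where they do the work, as an engineer would, in place of code of your own. Each camera call takes 0.05 s, during which the arm holds its last target. There are 200 camera calls.

## Working session

There is one attempt and no reset: what is moved stays moved. The work goes in short steps, Python scripts to look and compute and a tool call to move; the robot and the scene stay as the last step left them, time stands still between calls to the robot, and variables do not carry over. Pictures are saved under pics/ and viewed, at most 10 in all, crops included, and the job is handed in when it is done.

Besides the shell and the picture viewer there is one more tool, called after "Call:" by a JSON object that holds its "name" and its "arguments", one argument or row to a line. apply_moves: Moves the arm, as the interface text tells. Its arguments: {"type":"object","properties":{"moves":{"type":"array"}},"required":["moves"]}

```bash
ls; mkdir -p pics
cat > h.py <<'E'
import numpy as np,cv2
from bench import ctrl
def cloud(name,d):
    p=ctrl.camera_params(name);K=np.array(p["K"])
    v,u=np.mgrid[:420,:560]
    P=np.stack([(u-K[0,2])/K[0,0]*d,(v-K[1,2])/K[1,1]*d,d],-1)
    if "cam_to_world" in p: T=np.array(p["cam_to_world"])
    else:
        from scipy.spatial.transform import Rotation as R
        o=ctrl.get_obs();q=o["eef_rot"];W=np.eye(4);W[:3,:3]=R.from_quat([q[1],q[2],q[3],q[0]]).as_matrix();W[:3,3]=o["eef_pos"]
        T=W@np.array(p["mount"])
    return P@T[:3,:3].T+T[:3,3]
E
python3 - <<'E'
from h import *
o=ctrl.get_obs();print(o)
ims=[]
for n in("scene","top"):
    im,d=ctrl.camera(n);C=cloud(n,d);cv2.imwrite(f"pics/{n}0.png",im[:,:,::-1]);np.save(n+"C.npy",C);np.save(n+"I.npy",im)
    for t in("board","box_mid","cover","grip","catch_a","tamper"):
        try:
            for r in ctrl.outline_of(n,t)[:2]:
                m=r["region"]&(d>0);P=C[m];print(n,t,round(r["score"],2),np.round(r["position"]),m.sum(),np.round(np.median(P,0),3),cv2.minAreaRect((P[:,:2]*1000).astype(np.float32)))
        except Exception as e: print(n,t,e)
E
```

```text
pics
{'time_s': 0.0, 'q': array([ 1.05868043e+00,  1.81527263e-01,  1.60801722e+00, -4.14537665e-05,
        1.35375728e+00, -2.06345129e-01]), 'dq': array([-0.00029118,  0.00149858,  0.00076322, -0.00041383, -0.00152342,
       -0.00024844]), 'joint_efforts': array([ 6.96326770e-04, -4.44879341e+01, -3.51337945e+01, -1.63883615e-04,
        9.13036958e-03,  4.43673139e-05]), 'eef_pos': array([0.17283883, 0.54783648, 0.23038742]), 'eef_rot': array([-2.81477590e-04,  1.52286004e-01,  9.88336098e-01, -8.07122170e-04]), 'wrist_force': array([-0.17770877,  0.1579753 ,  0.11640999]), 'torque': array([-0.05254462, -0.01328282, -0.00471672]), 'grasp_force': 0.0, 'opening': 0.9996169064602395}
scene board 0.84 [307. 260.] 3019 [ 0.456 -0.17   0.04 ] ((473.19793701171875, -147.0471954345703), (153.0778350830078, 202.21173095703125), 82.88867950439453)
scene box_mid 0.58 [304. 265.] 3160 [ 0.456 -0.17   0.039] ((484.8907470703125, -147.60211181640625), (154.88572692871094, 225.62034606933594), 82.92706298828125)
scene cover 0.79 [234. 199.] 786 [0.474 0.18  0.027] ((480.96282958984375, 186.136
[... 307 characters left out ...]
.63772583007812), (81.26062774658203, 132.25091552734375), 86.55352783203125)
top board 0.97 [334. 232.] 3596 [ 0.471 -0.151  0.039] ((473.6097412109375, -156.71310424804688), (137.75645446777344, 209.32247924804688), 83.3634262084961)
top box_mid 0.83 [340. 235.] 3420 [ 0.469 -0.151  0.039] ((471.5809631347656, -157.40628051757812), (138.02703857421875, 198.57989501953125), 82.9051742553711)
top cover 0.95 [208. 228.] 1257 [0.479 0.189 0.027] ((480.5580749511719, 190.3597412109375), (75.75408935546875, 128.12759399414062), 83.26455688476562)
top grip 0.64 [209. 230.] 1280 [0.481 0.188 0.027] ((480.56695556640625, 189.45034790039062), (74.4953384399414, 128.6829376220703), 83.34558868408203)
```

Run:
```python
from h import *
C=np.load("topC.npy");im=np.load("topI.npy")
a=im[140:320,150:430];cv2.imwrite("pics/a.png",cv2.resize(a,None,fx=2.8,fy=2.8,interpolation=2)[:,:,::-1])
for (u,v) in((208,228),(228,228),(208,248)):print(u,v,C[v,u])
X,Y,Z=C[...,0],C[...,1],C[...,2]
def rect(m,s):
    r=cv2.minAreaRect((C[m][:,:2]*1000).astype(np.float32));b=cv2.boxPoints(r);e=[b[1]-b[0],b[2]-b[1]];l=max(e,key=np.linalg.norm);print(s,m.sum(),r[0],sorted(r[1]),"long yaw",np.degrees(np.arctan2(l[1],l[0]))%180,np.round(np.median(C[m][:,2]),4))
n=(abs(X-.48)<.1)&(abs(Y-.19)<.1)
rect(n&(Z>.02),"cover");rect(n&(Z>.0315),"grip")
n=(abs(X-.474)<.1)&(abs(Y+.155)<.13)
rect(n&(Z>.03),"board");print(np.histogram(Z[n],np.arange(.03,.13,.004)))
for t in(.055,.065,.075,.085): 
    try:rect(n&(Z>t),"box>%.3f"%t)
    except Exception as e:pass
print(np.histogram(Z[(abs(X-.48)<.1)&(abs(Y-.19)<.1)],np.arange(0,.05,.003)))
```

```text
208 228 [0.48161256 0.19398201 0.03474746]
228 228 [0.48405789 0.14305058 0.00118324]
208 248 [0.42770305 0.19362822 0.02774677]
cover 1272 (480.3921813964844, 189.91476440429688) [75.35428619384766, 129.04132080078125] long yaw 173.56154 0.0269
grip 195 (480.39544677734375, 189.9967041015625) [69.66504669189453, 126.4799575805664] long yaw 170.11845 0.0351
board 3453 (475.410888671875, -128.61288452148438) [181.1156005859375, 200.60044860839844] long yaw 172.73915 0.0393
(array([ 310, 1054,  845,  161,  101,  221,  167,  132,  193,   88,   69,
         74,   36,    2,    0,    0,    0,    0,    0,    0,    0,    0,
          0,    0]), array([0.03 , 0.034, 0.038, 0.042, 0.046, 0.05 , 0.054, 0.058, 0.062,
       0.066, 0.07 , 0.074, 0.078, 0.082, 0.086, 0.09 , 0.094, 0.098,
       0.102, 0.106, 0.11 , 0.114, 0.118, 0.122, 0.126]))
box>0.055 710 (471.8597412109375, -153.7242431640625) [64.97894287109375, 119.48861694335938] long yaw 173.08817 0.064
box>0.065 313 (470.099609375, -153.36538696289062) [64.79256439208984, 113.51089477539062] long yaw 173.45026 0.0714
box>0.075 91 (471.97674560546875, -153.18820190429688) [63.955421447753906, 109.38724517822266] long yaw 172.81491 0.0772
box>0.085 1 (472.8624572753906, -155.31568908691406) [0.0, 0.0] long yaw 0.0 0.085
(array([1270,  585,  121,   18,   10,    6,   66,  218,  403,  338,  128,
         67,   56,   21,    4,    0]), array([0.   , 0.003, 0.006, 0.009, 0.012, 0.015, 0.018, 0.021, 0.024,
       0.027, 0.03 , 0.033, 0.036, 0.039, 0.042, 0.045, 0.048]))
```

View pics/a.png

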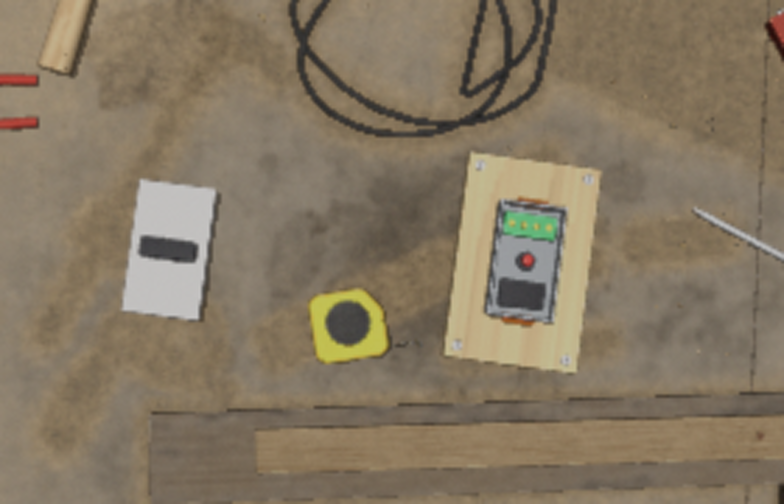

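View pics/scene0.png

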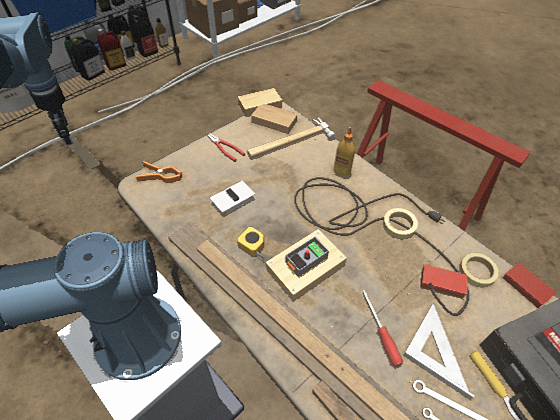

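The top crop shows the cover at about (168,250) with its grip bar across, i.e. along world y, and the box at about (525,260) with both catches. Both are yawed about -7°. The scene view confirms the layout: the tape measure lies between them, and there's no obstacle above. I'll fly to above the cover.

```bash
cat >> h.py <<'E'
from scipy.spatial.transform import Rotation as R
def plan(xyz,yaw,n,start=None):
    "rows (tool axes) to put the TCP at xyz, tool down, tool y at world yaw (deg)"
    o=ctrl.get_obs();q=o["eef_rot"];p,M=np.array(o["eef_pos"]),R.from_quat([q[1],q[2],q[3],q[0]])
    if start: p,M=start
    y=np.array([np.cos(np.radians(yaw)),np.sin(np.radians(yaw)),0]);z=np.array([0,0,-1.])
    T=R.from_matrix(np.stack([np.cross(y,z),y,z],1))
    rv=(M.inv()*T).as_rotvec()/n;d=(np.array(xyz)-p)/n
    for i in range(n):
        print(np.round(M.inv().apply(d)*1000,1).tolist(),np.round(np.degrees(rv),2).tolist());M=M*R.from_rotvec(rv)
E
python3 -c "
from h import *
plan([.4805,.19,.23],-6.7,10)"
```

```text
[-40.1, -24.9, 0.1] [0.0, -0.0, 7.92]
[-43.2, -19.2, 0.1] [0.0, -0.0, 7.92]
[-45.4, -13.0, 0.1] [0.0, -0.0, 7.92]
[-46.7, -6.7, 0.1] [0.0, -0.0, 7.92]
[-47.2, -0.2, 0.1] [0.0, -0.0, 7.92]
[-46.8, 6.4, 0.1] [0.0, -0.0, 7.92]
[-45.5, 12.7, 0.1] [0.0, -0.0, 7.92]
[-43.3, 18.9, 0.1] [0.0, -0.0, 7.92]
[-40.3, 24.7, 0.1] [0.0, -0.0, 7.92]
[-36.5, 30.0, 0.1] [0.0, -0.0, 7.92]
```

Call:
{"name": "apply_moves", "arguments": {
  "moves": [
    {"jaw":1,"offset":[-40,-25,0],"rot":[0,0,7.9]},
    {"jaw":1,"offset":[-43,-19,0],"rot":[0,0,7.9]},
    {"jaw":1,"offset":[-45.5,-13,0],"rot":[0,0,7.9]},
    {"jaw":1,"offset":[-46.5,-6.5,0],"rot":[0,0,7.9]},
    {"jaw":1,"offset":[-47,0,0],"rot":[0,0,7.9]}
  ]
}}

```text
time_s: 1.32
eef_pos: [0.3276, 0.3688, 0.2315]
eef_rot: [0.0, 0.479, 0.878, 0.0]
wrist_force: [-0.1, 0.5, 0.3]
opening: 0.998
grasp_force: 0.0
```

Call:
{"name": "apply_moves", "arguments": {
  "moves": [
    {"jaw":0.4,"offset":[-47,6.5,0],"rot":[0,0,7.9]},
    {"jaw":0.4,"offset":[-45.5,12.5,0],"rot":[0,0,7.9]},
    {"jaw":0.4,"offset":[-43,19,0],"rot":[0,0,7.9]},
    {"jaw":0.4,"offset":[-40,24.5,0],"rot":[0,0,7.9]},
    {"jaw":0.4,"offset":[-36.5,30,0],"rot":[0,0,7.9]}
  ]
}}

```text
time_s: 1.95
eef_pos: [0.4817, 0.1901, 0.2315]
eef_rot: [0.0, 0.748, 0.664, 0.0]
wrist_force: [1.0, 1.3, 0.2]
opening: 0.393
grasp_force: 0.0
```

```bash
cat >> h.py <<'E'
def rect(P,s):
    r=cv2.minAreaRect((P[:,:2]*1000).astype(np.float32));b=cv2.boxPoints(r);e=[b[1]-b[0],b[2]-b[1]];l=max(e,key=np.linalg.norm);print(s,len(P),np.round(r[0],1),np.round(sorted(r[1]),1),"yaw %.2f"%(np.degrees(np.arctan2(l[1],l[0]))%180),"z",np.round(np.percentile(P[:,2],[2,10,50,90,98]),4))
E
python3 - <<'E'
from h import *
o=ctrl.get_obs();print(o["time_s"],o["eef_pos"],o["eef_rot"],o["opening"])
im,d=ctrl.camera("wrist");C=cloud("wrist",d);cv2.imwrite("pics/w1.png",im[:,:,::-1])
X,Y,Z=[C[...,i] for i in range(3)]
n=(d>0)&(abs(X-.48)<.09)&(abs(Y-.19)<.07)
rect(C[n&(Z>.018)&(Z<.05)],"cover");rect(C[n&(Z>.018)&(Z<.05)&(im.max(-1)<90)],"gripbar");
for r in ctrl.outline_of("wrist","grip")[:1]:
    rect(C[r["region"]&(d>0)],"net")
E
```

```text
1.95 [0.48165997 0.19008403 0.23153045] [1.09008068e-04 7.47716957e-01 6.64017519e-01 2.72503451e-04] 0.39275480297538373
cover 6601 [485.9 181.5] [ 75.3 129.3] yaw 172.77 z [0.0249 0.0255 0.0266 0.0353 0.037 ]
gripbar 734 [458.  179.8] [56.9 77.1] yaw 177.40 z [0.0262 0.0346 0.0363 0.0373 0.0378]
net 6580 [483.6 181.9] [ 75.2 133.9] yaw 172.77 z [0.0248 0.0255 0.0266 0.0353 0.037 ]
```

View pics/w1.png

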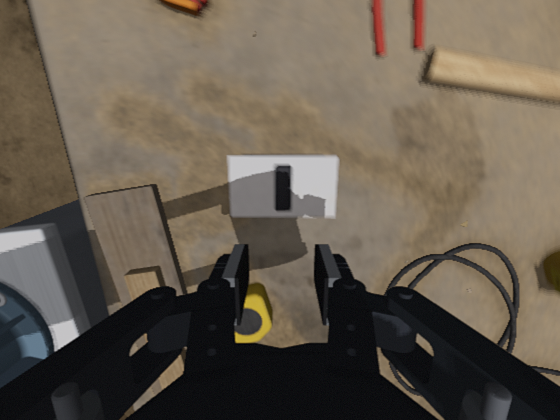

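The wrist picture shows the cover at about (283,187) with its grip vertical at (283,188), square to the jaws. The arm was still settling when it was taken, so I'll measure again at rest.

```bash
cat > m.py <<'E'
from h import *
o=ctrl.get_obs();print(o["time_s"],o["eef_pos"],o["eef_rot"],o["wrist_force"])
im,d=ctrl.camera("wrist");C=cloud("wrist",d)
X,Y,Z=[C[...,i] for i in range(3)]
n=(d>0)&(abs(X-.48)<.08)&(abs(Y-.19)<.06)&(Z>.018)&(Z<.05)
rect(C[n],"cover");v,u=np.mgrid[:420,:560]
rect(C[n&(im.max(-1)<90)&(Z>.030)&(abs(u-283)<20)],"gripbar");print(ctrl.get_obs()["eef_pos"])
E
python3 m.py; python3 m.py; python3 -c "
from h import *
plan([.4805,.19,.05],-6.7,4)"
```

```text
2.05 [0.48339606 0.18809809 0.23150908] [9.24040032e-04 7.48518119e-01 6.63113654e-01 2.31762361e-04] [-0.24389988 -0.31577472  0.59647018]
cover 6567 [480.  188.2] [ 74.9 129.1] yaw 173.67 z [0.0246 0.0252 0.0262 0.035  0.0367]
gripbar 768 [479.1 188.9] [19.1 54.9] yaw 83.55 z [0.0319 0.0345 0.036  0.037  0.0375]
[0.48185225 0.1897194  0.23126398]
2.1 [0.48185225 0.1897194  0.23126398] [ 5.14037382e-05  7.47266416e-01  6.64524567e-01 -8.70016819e-06] [ 0.19760178  0.06698625 -1.09079243]
cover 6547 [480.7 187.3] [ 75.2 129. ] yaw 173.49 z [0.0247 0.0253 0.0263 0.0351 0.0368]
gripbar 771 [480.3 187.9] [19.2 55.2] yaw 83.35 z [0.0331 0.0347 0.036  0.0371 0.0376]
[0.48086918 0.19082759 0.2311344 ]
[-0.2, -0.0, 45.3] [-0.01, -0.0, 0.03]
[-0.2, -0.0, 45.3] [-0.01, -0.0, 0.03]
[-0.2, -0.1, 45.3] [-0.01, -0.0, 0.03]
[-0.2, -0.1, 45.3] [-0.01, -0.0, 0.03]
```

Call:
{"name": "apply_moves", "arguments": {
  "moves": [
    {"jaw":0.4,"offset":[0.5,-0.5,45],"rot":[0,0,0]},
    {"jaw":0.4,"offset":[0.5,0,55],"rot":[0,0,0]},
    {"jaw":0.4,"offset":[0,0,50],"rot":[0,0,0]},
    {"jaw":0.4,"offset":[0,0,30],"rot":[0,0,0]},
    {"jaw":0.4,"offset":[0,0,8],"rot":[0,0,0]}
  ]
}}

```text
time_s: 2.78
eef_pos: [0.4778, 0.1933, 0.0414]
eef_rot: [-0.001, 0.745, 0.667, -0.002]
wrist_force: [0.6, -0.6, 0.6]
opening: 0.404
grasp_force: 0.0
```

Call:
{"name": "apply_moves", "arguments": {
  "moves": [
    {"jaw":0.4,"offset":[0,0,5],"rot":[0,0,0]},
    {"jaw":0.4,"offset":[0,0,4],"rot":[0,0,0]},
    {"jaw":0.4,"offset":[0,0,3],"rot":[0,0,0]},
    {"jaw":0.4,"offset":[0,0,0],"rot":[0,0,0]},
    {"jaw":0.4,"offset":[0,0,0],"rot":[0,0,0]}
  ]
}}

```text
time_s: 3.4
eef_pos: [0.4806, 0.1924, 0.0317]
eef_rot: [0.0, 0.746, 0.666, 0.0]
wrist_force: [-0.2, -0.4, -0.8]
opening: 0.401
grasp_force: 0.0
```

Call:
{"name": "apply_moves", "arguments": {
  "moves": [
    {"jaw":0.4,"offset":[-3,0,2],"rot":[0,0,0]},
    {"jaw":0.0,"offset":[0,0,0],"rot":[0,0,0]},
    {"jaw":0.0,"offset":[0,0,0],"rot":[0,0,0]},
    {"jaw":0.0,"offset":[0,0,0],"rot":[0,0,0]},
    {"jaw":0.0,"offset":[0,0,0],"rot":[0,0,0]}
  ]
}}

```text
time_s: 4.03
eef_pos: [0.4802, 0.1894, 0.0294]
eef_rot: [0.0, 0.746, 0.666, 0.0]
wrist_force: [-0.1, -1.2, 3.2]
opening: 0.207
grasp_force: 58.8
```

Call:
{"name": "apply_moves", "arguments": {
  "moves": [
    {"jaw":0,"offset":[0,0,-10],"rot":[0,0,0]},
    {"jaw":0,"offset":[0,0,-30],"rot":[0,0,0]},
    {"jaw":0,"offset":[0,0,-50],"rot":[0,0,0]},
    {"jaw":0,"offset":[-10,0,-50],"rot":[0,0,0]},
    {"jaw":0,"offset":[-25,0,-30],"rot":[0,0,0]}
  ]
}}

```text
time_s: 4.65
eef_pos: [0.4768, 0.1551, 0.2026]
eef_rot: [0.001, 0.746, 0.666, 0.002]
wrist_force: [-0.2, 0.6, -1.0]
opening: 0.214
grasp_force: 58.8
```

```bash
python3 -c "
from h import *
o=ctrl.get_obs();print(o['q'],o['eef_pos'],o['wrist_force'],o['opening'])
plan([.472,-.32,.20],-6.7,10)"
```

```text
[7.70949376e-02 4.07771047e-02 1.82143008e+00 4.49817837e-04
 1.27544370e+00 1.89066816e-01] [0.47683354 0.15512305 0.20262512] [-0.16059487  0.59388711 -0.97842311] 0.2142047134753332
[-47.3, 4.8, 0.2] [0.02, -0.01, 0.03]
[-47.3, 4.9, 0.2] [0.02, -0.01, 0.03]
[-47.3, 4.9, 0.2] [0.02, -0.01, 0.03]
[-47.3, 4.9, 0.2] [0.02, -0.01, 0.03]
[-47.3, 4.9, 0.2] [0.02, -0.01, 0.03]
[-47.3, 4.9, 0.2] [0.02, -0.01, 0.03]
[-47.3, 5.0, 0.2] [0.02, -0.01, 0.03]
[-47.3, 5.0, 0.3] [0.02, -0.01, 0.03]
[-47.2, 5.0, 0.3] [0.02, -0.01, 0.03]
[-47.2, 5.0, 0.3] [0.02, -0.01, 0.03]
```

Call:
{"name": "apply_moves", "arguments": {
  "moves": [
    {"jaw":0,"offset":[-40,5,0],"rot":[0,0,0]},
    {"jaw":0,"offset":[-48,5,0],"rot":[0,0,0]},
    {"jaw":0,"offset":[-48,5,0],"rot":[0,0,0]},
    {"jaw":0,"offset":[-48,5,0],"rot":[0,0,0]},
    {"jaw":0,"offset":[-48,5,0],"rot":[0,0,0]}
  ]
}}

```text
time_s: 5.28
eef_pos: [0.4742, -0.08, 0.1998]
eef_rot: [0.0, 0.746, 0.666, 0.0]
wrist_force: [0.1, -0.4, -0.7]
opening: 0.207
grasp_force: 58.8
```

Call:
{"name": "apply_moves", "arguments": {
  "moves": [
    {"jaw":0,"offset":[-48,5,0],"rot":[0,0,0]},
    {"jaw":0,"offset":[-48,5,0],"rot":[0,0,0]},
    {"jaw":0,"offset":[-48,5,0],"rot":[0,0,0]},
    {"jaw":0,"offset":[-48,5,0],"rot":[0,0,0]},
    {"jaw":0,"offset":[-40,5,0],"rot":[0,0,0]}
  ]
}}

```text
time_s: 5.9
eef_pos: [0.4727, -0.3137, 0.1997]
eef_rot: [0.0, 0.746, 0.665, 0.0]
wrist_force: [-0.2, 0.1, -1.2]
opening: 0.212
grasp_force: 58.8
```

Call:
{"name": "apply_moves", "arguments": {
  "moves": [
    {"jaw":0,"offset":[-10,0,0],"rot":[0,0,0]},
    {"jaw":0,"offset":[0,0,0],"rot":[0,0,0]},
    {"jaw":0,"offset":[0,0,0],"rot":[0,0,0]},
    {"jaw":0,"offset":[0,0,0],"rot":[0,0,0]},
    {"jaw":0,"offset":[0,0,0],"rot":[0,0,0]}
  ]
}}

```text
time_s: 6.52
eef_pos: [0.4721, -0.3212, 0.1995]
eef_rot: [0.0, 0.746, 0.666, 0.0]
wrist_force: [-0.4, -0.1, -1.0]
opening: 0.209
grasp_force: 58.8
```

Run:
```python
from h import *
o=ctrl.get_obs();print(o["time_s"],o["eef_pos"],o["eef_rot"],o["wrist_force"],o["opening"])
im,d=ctrl.camera("wrist");C=cloud("wrist",d);cv2.imwrite("pics/w2.png",im[:,:,::-1]);np.save("wC.npy",C);np.save("wI.npy",im)
print(ctrl.get_obs()["eef_pos"])
X,Y,Z=[C[...,i] for i in range(3)]
n=(d>0)&(abs(X-.472)<.1)&(abs(Y+.154)<.1)
h,e=np.histogram(Z[n],np.arange(.03,.11,.002));print(list(zip(np.round(e,3),h)))
m=n&(Z>.045)&(Z<.1)
for t in(.06,.07,.074,.076,.078,.08):
    if (m&(Z>t)).sum()>20: rect(C[m&(Z>t)],t)
for k in("cover","catch_a","tamper","box_mid"):
    for r in ctrl.outline_of("wrist",k)[:2]: rect(C[r["region"]&(d>0)],(k,r["score"],r["position"]))
```

```text
6.525 [ 0.47211218 -0.32117734  0.19946359] [5.47985612e-05 7.45816549e-01 6.66151387e-01 4.84294487e-05] [-0.35437333 -0.05138626 -1.02456865] 0.20891754570517398
[ 0.47208469 -0.32138909  0.19946771]
[(np.float64(0.03), np.int64(33)), (np.float64(0.032), np.int64(40)), (np.float64(0.034), np.int64(103)), (np.float64(0.036), np.int64(5013)), (np.float64(0.038), np.int64(6966)), (np.float64(0.04), np.int64(202)), (np.float64(0.042), np.int64(58)), (np.float64(0.044), np.int64(49)), (np.float64(0.046), np.int64(78)), (np.float64(0.048), np.int64(51)), (np.float64(0.05), np.int64(273)), (np.float64(0.052), np.int64(1812)), (np.float64(0.054), np.int64(350)), (np.float64(0.056), np.int64(134)), (np.float64(0.058), np.int64(219)), (np.float64(0.06), np.int64(339)), (np.float64(0.062), np.int64(1111)), (np.float64(0.064), np.int64(1123)), (np.float64(0.066), np.int64(341)), (np.float64(0.068), np.int64(146)), (np.float64(0.07), np.int64(125)), (np.float64(0.072), np.int64(136)), (np.float64(0.074), np.int64(551)), (np.float64(0.076), np.int64(385)), (np.float64(0.078), np.int64(15)), (np.
[... 869 characters left out ...]
173.00 z [0.078  0.0783 0.0815 0.0829 0.0832]
0.08 25 [ 473.3 -161.8] [1.6 7.6] yaw 175.14 z [0.0801 0.0808 0.082  0.083  0.0834]
('cover', 0.67, [280.1, 235.0]) 22549 [ 484.  -340.3] [117.8 293. ] yaw 165.12 z [0.1814 0.1953 0.1964 0.2059 0.2069]
('catch_a', 0.52, [329.3, 8.7]) 118 [ 530.4 -168.5] [12.9 19.5] yaw 85.93 z [0.038  0.059  0.0611 0.064  0.0767]
('catch_a', 0.51, [200.6, 11.9]) 59 [ 421.7 -156.6] [ 1.4 18. ] yaw 83.16 z [0.0575 0.058  0.0598 0.0615 0.0629]
('tamper', 0.39, [256.4, 4.4]) 78 [ 473.8 -161.4] [3.2 8.6] yaw 6.56 z [0.0699 0.0716 0.078  0.0824 0.0831]
('box_mid', 0.67, [261.8, 47.6]) 20414 [ 468.5 -180.8] [ 85.5 225.8] yaw 172.93 z [0.0197 0.0372 0.0388 0.0653 0.076 ]
```

View pics/w2.png

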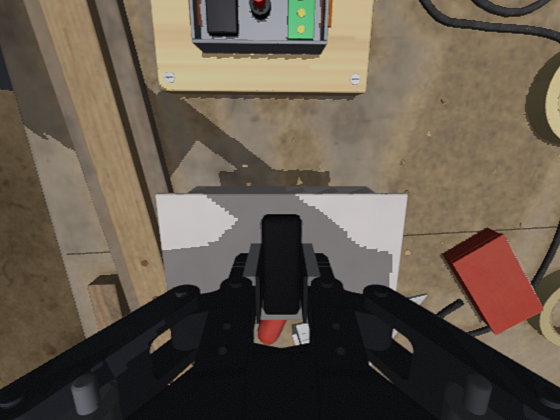

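The held cover shows at (280,240), square in the jaws. The box is at the top edge (260,20), cut off. I'll move 60 mm towards it to see all of it.

Call:
{"name": "apply_moves", "arguments": {
  "moves": [
    {"jaw":0,"offset":[20,0,0],"rot":[0,0,0]},
    {"jaw":0,"offset":[25,0,0],"rot":[0,0,0]},
    {"jaw":0,"offset":[15,0,0],"rot":[0,0,0]},
    {"jaw":0,"offset":[0,0,0],"rot":[0,0,0]},
    {"jaw":0,"offset":[0,0,0],"rot":[0,0,0]}
  ]
}}

```text
time_s: 7.4
eef_pos: [0.4789, -0.2624, 0.1995]
eef_rot: [0.0, 0.746, 0.666, -0.0]
wrist_force: [-0.5, -0.4, -1.1]
opening: 0.208
grasp_force: 58.8
```

Run:
```python
from h import *
o=ctrl.get_obs();print(o["time_s"],o["eef_pos"],o["eef_rot"])
im,d=ctrl.camera("wrist");C=cloud("wrist",d);cv2.imwrite("pics/w3.png",im[:,:,::-1]);np.save("wC.npy",C);np.save("wI.npy",im)
print(ctrl.get_obs()["eef_pos"])
X,Y,Z=[C[...,i] for i in range(3)]
n=(d>0)&(abs(X-.472)<.09)&(abs(Y+.154)<.075)
for a,b in((.06,.1),(.07,.1),(.0735,.0785),(.079,.1)): rect(C[n&(Z>a)&(Z<b)],a)
rect(C[(d>0)&(abs(Z-.196)<.006)&(im.min(-1)>60)&(abs(X-.472)<.09)&(Y<-.19)],"cover");v,u=np.mgrid[:420,:560]
rect(C[(d>0)&(abs(Z-.206)<.006)&(u>255)&(u<310)&(v<310)],"gripbar")
```

```text
7.4 [ 0.4788645  -0.26243383  0.19951359] [ 3.50370393e-04  7.45995400e-01  6.65950993e-01 -1.22989807e-04]
[ 0.47877339 -0.26276118  0.19946187]
0.06 6231 [ 473.4 -157.5] [ 64.3 119.3] yaw 172.89 z [0.0609 0.0625 0.0652 0.0762 0.0785]
0.07 2043 [ 473.2 -157.5] [ 64.3 110.3] yaw 172.90 z [0.0706 0.0728 0.0757 0.0771 0.0833]
0.0735 1652 [ 473.2 -157.5] [ 64.3 110.3] yaw 172.89 z [0.0738 0.0747 0.0758 0.0768 0.0774]
0.079 124 [ 473.4 -158. ] [9.1 9.2] yaw 133.42 z [0.0807 0.0816 0.0829 0.084  0.0844]
cover 17789 [ 478.7 -265.3] [ 75.8 129.1] yaw 173.52 z [0.1948 0.1955 0.1963 0.197  0.1975]
gripbar 3724 [ 479.6 -263.6] [26.6 54. ] yaw 85.33 z [0.2024 0.2049 0.2061 0.207  0.2085]
```

View pics/w3.png

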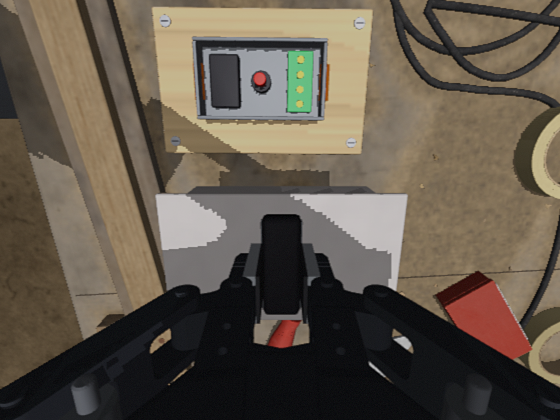

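Call:
{"name": "apply_moves", "arguments": {
  "moves": [
    {"jaw":0,"offset":[20,-3.5,0],"rot":[0,0,0.6]},
    {"jaw":0,"offset":[35,-6,10],"rot":[0,0,0]},
    {"jaw":0,"offset":[30,-5,25],"rot":[0,0,0]},
    {"jaw":0,"offset":[15,-2.5,25],"rot":[0,0,0]},
    {"jaw":0,"offset":[6,-1,15],"rot":[0,0,0]}
  ]
}}

```text
time_s: 8.07
eef_pos: [0.4732, -0.1545, 0.1231]
eef_rot: [-0.001, 0.75, 0.662, -0.0]
wrist_force: [-0.7, -0.2, -0.5]
opening: 0.206
grasp_force: 58.8
```

Call:
{"name": "apply_moves", "arguments": {
  "moves": [
    {"jaw":0,"offset":[0,0,5],"rot":[0,0,0]},
    {"jaw":0,"offset":[0,0,0],"rot":[0,0,0]},
    {"jaw":0,"offset":[0,0,0],"rot":[0,0,0]},
    {"jaw":0,"offset":[0,0,0],"rot":[0,0,0]},
    {"jaw":0,"offset":[0,0,0],"rot":[0,0,0]}
  ]
}}

```text
time_s: 8.7
eef_pos: [0.474, -0.1553, 0.1197]
eef_rot: [0.0, 0.75, 0.662, 0.0]
wrist_force: [-0.6, 0.1, -0.3]
opening: 0.21
grasp_force: 58.8
```

Run:
```python
from h import *
o=ctrl.get_obs();p=o["eef_pos"];print(p,o["wrist_force"],o["torque"])
from math import *
q=o["eef_rot"];M=R.from_quat([q[1],q[2],q[3],q[0]]).as_matrix();print("yaw",degrees(atan2(M[1,1],M[0,1])),M[2])
plan([.4732,-.1549,p[2]],-7.3,1)
im,d=ctrl.camera("scene");a=im[200:320,230:390];cv2.imwrite("pics/s4.png",cv2.resize(a,None,fx=5,fy=5,interpolation=2)[:,:,::-1])
```

```text
[ 0.47398133 -0.15526301  0.11969788] [-0.56911786  0.07468667 -0.32262467] [-0.02726164  0.02056504  0.01302504]
yaw -7.1338351142174705 [-3.74186280e-04  7.34707444e-04 -9.99999660e-01]
[0.3, -0.8, -0.0] [0.04, 0.02, 0.17]
```

View pics/s4.png

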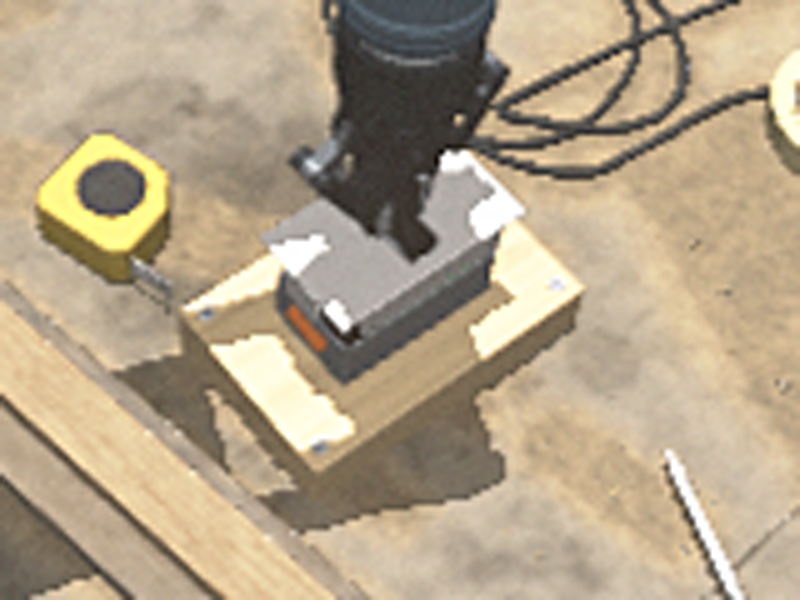

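The scene crop shows the cover held square above the box at (390,240), with the orange catch at (305,330). I'll lower it in stages and watch the force.

Call:
{"name": "apply_moves", "arguments": {
  "moves": [
    {"jaw":0,"offset":[0.3,-0.8,6],"rot":[0,0,0]},
    {"jaw":0,"offset":[0,0,5],"rot":[0,0,0]},
    {"jaw":0,"offset":[0,0,3],"rot":[0,0,0]},
    {"jaw":0,"offset":[0,0,3],"rot":[0,0,0]},
    {"jaw":0,"offset":[0,0,0],"rot":[0,0,0]}
  ]
}}

```text
time_s: 9.38
eef_pos: [0.4728, -0.1544, 0.102]
eef_rot: [-0.0, 0.75, 0.662, -0.0]
wrist_force: [-0.5, -0.7, 0.4]
opening: 0.21
grasp_force: 58.8
```

Call:
{"name": "apply_moves", "arguments": {
  "moves": [
    {"jaw":0,"offset":[0,0,2],"rot":[0,0,0]},
    {"jaw":0,"offset":[0,0,2],"rot":[0,0,0]},
    {"jaw":0,"offset":[0,0,2],"rot":[0,0,0]},
    {"jaw":0,"offset":[0,0,0],"rot":[0,0,0]},
    {"jaw":0,"offset":[0,0,0],"rot":[0,0,0]}
  ]
}}

```text
time_s: 10.0
eef_pos: [0.473, -0.1546, 0.0963]
eef_rot: [0.0, 0.75, 0.662, 0.0]
wrist_force: [0.6, -0.3, -0.0]
opening: 0.209
grasp_force: 58.8
```

Call:
{"name": "apply_moves", "arguments": {
  "moves": [
    {"jaw":0,"offset":[0,0,1.5],"rot":[0,0,0]},
    {"jaw":0,"offset":[0,0,1.5],"rot":[0,0,0]},
    {"jaw":0,"offset":[0,0,1.5],"rot":[0,0,0]},
    {"jaw":0,"offset":[0,0,1.5],"rot":[0,0,0]},
    {"jaw":0,"offset":[0,0,0],"rot":[0,0,0]}
  ]
}}

```text
time_s: 10.62
eef_pos: [0.4736, -0.1549, 0.0909]
eef_rot: [0.001, 0.75, 0.662, 0.0]
wrist_force: [-0.5, -0.1, 5.1]
opening: 0.209
grasp_force: 59.4
```

Call:
{"name": "apply_moves", "arguments": {
  "moves": [
    {"jaw":0,"offset":[0,0,1],"rot":[0,0,0]},
    {"jaw":0,"offset":[0,0,1],"rot":[0,0,0]},
    {"jaw":0,"offset":[0,0,1],"rot":[0,0,0]},
    {"jaw":0,"offset":[0,0,0],"rot":[0,0,0]},
    {"jaw":0,"offset":[0,0,0],"rot":[0,0,0]}
  ]
}}

```text
time_s: 11.25
eef_pos: [0.474, -0.1552, 0.0885]
eef_rot: [0.001, 0.75, 0.662, 0.0]
wrist_force: [0.5, 0.5, 8.6]
opening: 0.213
grasp_force: 59.9
```

Call:
{"name": "apply_moves", "arguments": {
  "moves": [
    {"jaw":0,"offset":[0,0,1],"rot":[0,0,0]},
    {"jaw":0,"offset":[0,0,1],"rot":[0,0,0]},
    {"jaw":0,"offset":[0,0,0.5],"rot":[0,0,0]},
    {"jaw":0,"offset":[0,0,0],"rot":[0,0,0]},
    {"jaw":0,"offset":[0,0,0],"rot":[0,0,0]}
  ]
}}

```text
time_s: 11.88
eef_pos: [0.4728, -0.1546, 0.0844]
eef_rot: [-0.0, 0.75, 0.662, -0.0]
wrist_force: [0.9, -0.4, -1.9]
opening: 0.208
grasp_force: 58.7
```

Call:
{"name": "apply_moves", "arguments": {
  "moves": [
    {"jaw":0,"offset":[0,0,0.8],"rot":[0,0,0]},
    {"jaw":0,"offset":[0,0,0.8],"rot":[0,0,0]},
    {"jaw":0,"offset":[0,0,0],"rot":[0,0,0]},
    {"jaw":0,"offset":[0,0,0],"rot":[0,0,0]},
    {"jaw":0,"offset":[0,0,0],"rot":[0,0,0]}
  ]
}}

```text
time_s: 12.5
eef_pos: [0.473, -0.1544, 0.0832]
eef_rot: [-0.0, 0.75, 0.662, 0.0]
wrist_force: [0.5, 0.8, 1.1]
opening: 0.208
grasp_force: 59.6
```

Call:
{"name": "apply_moves", "arguments": {
  "moves": [
    {"jaw":0,"offset":[0,0,0.7],"rot":[0,0,0]},
    {"jaw":0,"offset":[0,0,0.3],"rot":[0,0,0]},
    {"jaw":0,"offset":[0,0,0],"rot":[0,0,0]},
    {"jaw":0,"offset":[0,0,0],"rot":[0,0,0]},
    {"jaw":0,"offset":[0,0,0],"rot":[0,0,0]}
  ]
}}

```text
time_s: 13.12
eef_pos: [0.4731, -0.1545, 0.0822]
eef_rot: [0.0, 0.75, 0.662, 0.0]
wrist_force: [-1.0, 0.5, 1.0]
opening: 0.208
grasp_force: 59.6
```

Call:
{"name": "apply_moves", "arguments": {
  "moves": [
    {"jaw":0,"offset":[0,0,0.5],"rot":[0,0,0]},
    {"jaw":0,"offset":[0,0,0],"rot":[0,0,0]},
    {"jaw":0,"offset":[0,0,0],"rot":[0,0,0]},
    {"jaw":0,"offset":[0,0,0],"rot":[0,0,0]},
    {"jaw":0,"offset":[0,0,0],"rot":[0,0,0]}
  ]
}}

```text
time_s: 13.75
eef_pos: [0.4731, -0.1546, 0.0821]
eef_rot: [0.0, 0.75, 0.662, 0.0]
wrist_force: [-1.2, 1.9, 6.6]
opening: 0.207
grasp_force: 60.1
```

Call:
{"name": "apply_moves", "arguments": {
  "moves": [
    {"jaw":0,"offset":[0,0,0.5],"rot":[0,0,0]},
    {"jaw":0,"offset":[0,0,0],"rot":[0,0,0]},
    {"jaw":0,"offset":[0,0,0],"rot":[0,0,0]},
    {"jaw":0,"offset":[0,0,0],"rot":[0,0,0]},
    {"jaw":0,"offset":[0,0,0],"rot":[0,0,0]}
  ]
}}

```text
time_s: 14.38
eef_pos: [0.4732, -0.1546, 0.0821]
eef_rot: [0.0, 0.75, 0.662, 0.0]
wrist_force: [-3.8, 1.8, 9.2]
opening: 0.204
grasp_force: 60.6
```

That's the hard stop, at the expected height. I'll relax, open and lift.

Call:
{"name": "apply_moves", "arguments": {
  "moves": [
    {"jaw":0,"offset":[0,0,-1],"rot":[0,0,0]},
    {"jaw":0.45,"offset":[0,0,0],"rot":[0,0,0]},
    {"jaw":0.45,"offset":[0,0,0],"rot":[0,0,0]},
    {"jaw":0.45,"offset":[0,0,0],"rot":[0,0,0]},
    {"jaw":0.45,"offset":[0,0,0],"rot":[0,0,0]}
  ]
}}

```text
time_s: 15.0
eef_pos: [0.4729, -0.1546, 0.0821]
eef_rot: [-0.0, 0.75, 0.662, -0.0]
wrist_force: [0.1, -0.7, -0.2]
opening: 0.452
grasp_force: 0.0
```

Call:
{"name": "apply_moves", "arguments": {
  "moves": [
    {"jaw":0.45,"offset":[0,0,-5],"rot":[0,0,0]},
    {"jaw":0.45,"offset":[0,0,-15],"rot":[0,0,0]},
    {"jaw":0.45,"offset":[0,0,-40],"rot":[0,0,0]},
    {"jaw":0.45,"offset":[-40,0,-40],"rot":[0,0,0]},
    {"jaw":0.45,"offset":[-40,0,-20],"rot":[0,0,0]}
  ]
}}

```text
time_s: 15.62
eef_pos: [0.4642, -0.2354, 0.2063]
eef_rot: [0.003, 0.749, 0.662, 0.0]
wrist_force: [0.6, 0.5, 0.5]
opening: 0.45
grasp_force: 0.0
```

Call:
{"name": "apply_moves", "arguments": {
  "moves": [
    {"jaw":0.45,"offset":[-30,0,0],"rot":[0,0,0]},
    {"jaw":0.45,"offset":[0,0,0],"rot":[0,0,0]},
    {"jaw":0.45,"offset":[0,0,0],"rot":[0,0,0]},
    {"jaw":0.45,"offset":[0,0,0],"rot":[0,0,0]},
    {"jaw":0.45,"offset":[0,0,0],"rot":[0,0,0]}
  ]
}}

```text
time_s: 16.25
eef_pos: [0.4595, -0.2628, 0.2021]
eef_rot: [-0.0, 0.749, 0.662, 0.0]
wrist_force: [-0.4, 0.6, -0.6]
opening: 0.454
grasp_force: 0.0
```

Run:
```python
from h import *
im,d=ctrl.camera("wrist");C=cloud("wrist",d);cv2.imwrite("pics/w5.png",im[:,:,::-1])
X,Y,Z=[C[...,i] for i in range(3)]
n=(d>0)&(abs(X-.472)<.09)&(abs(Y+.154)<.075)
m=n&(Z>.07)&(Z<.1);rect(C[m],"cover")
p=n&(abs(Z-.079)<.006)&(im.min(-1)>60)
A=np.c_[C[p][:,:2]-[.473,-.157],np.ones(p.sum())];print("plane slope,z",np.linalg.lstsq(A,C[p][:,2],rcond=None)[0])
b=n&(Z>.03)&(Z<.045);print("board z",np.median(Z[b]))
```

```text
cover 15213 [ 473.2 -156.8] [ 74.5 129.3] yaw 172.89 z [0.0788 0.0794 0.0804 0.0892 0.0908]
plane slope,z [ 0.00048473 -0.0011997   0.08023914]
board z 0.038173740100995
```

View pics/w5.png

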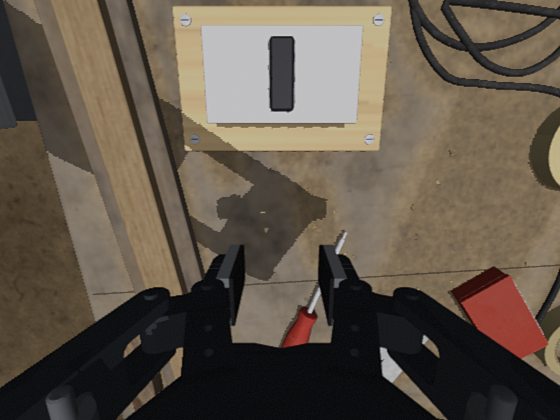

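The cover sits square and level on the box at (282,75). Its top is at 80.2 mm against an expected rim of 75.8 + 3 + about 1 mm rise, so both ends are latched.

```bash
python3 -c "
from bench import ctrl
print(ctrl.hand_in())"
```

```text
the job is handed in; nothing more can be done
None
```

The control box is closed and the job is handed in: the cover snapped on, sits level and stays down by itself, the highest force I read while pressing was about 9 N, and the tools were left alone.

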